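# Draw the test syringe to its ring and hold the vacuum

### The job

The boxed vacuum test syringe is due for its leak check: first fold both long flaps of the carton outward, well past upright, then take the syringe's D-handle and draw the plunger out until the dark piston stands under the rubber ring on the clear barrel. Come up to the ring from the one side without running past it (that would spoil the reading), leave the ring and the other things on the bench where they are, and finish still holding the plunger steady at the ring, because it springs back when let go.

Things in the scene. Friction and masses are not known exactly. Their poses are not given: they have to be found in the camera images.
- carton: cardboard carton 340 mm long (its x), 140 mm wide (its y), rim 80 mm above the bench, walls 4 mm; heavy, does not move. Origin: centre of its underside. x points from its dial-gauge end to its handle end, the way the plunger is drawn out; z up. Inside, a board's top lies 15 mm above the bench. A 50 mm dial gauge, face up, is at x = -128 mm. Nothing else lies beside or beyond the handle.
- barrel_mid (a point): middle of the clear syringe barrel, 28 mm diameter, 90 mm long, axis along the carton's x, 55 mm above the bench, 32 mm toward the gauge end from the carton's middle. Two aluminium clamp blocks (46 mm wide, top 75 mm above the bench) hold its ends; the front one with its brass gland nut ends 64 mm from this point, toward the handle.
- flap_left (a joint): long cardboard flap on the carton's +y side, 336 mm long, 67 mm from crease to free edge, 4 mm thick; rad: 0 flat over the carton, free edge near its middle; 1.57 upright; 3.5 the stop, hanging out. Starts at 0.85 to 1.15, leaving a gap over the middle. Light friction crease (under 1 N at the free edge): stays where it is left, can be pushed open from its inner side.
- flap_right (a joint): the same flap on the carton's -y side, same meaning of its angle
- flap_left_crease (a point): middle of the left flap's crease, on top of the +y wall, 80 mm above the bench
- flap_right_crease (a point): middle of the right flap's crease, on top of the -y wall, 80 mm above the bench
- draw (a joint): how far the plunger is drawn out, m: 0 at rest (fully in), 0.060 at its stop (and 3 mm of play inward); grows along the carton's x. A spring pulls it back with about 2.5 N per 10 mm drawn (5 to 13 N at the ring); let go, it returns to 0.
- grip: the plunger's D-handle, lying level: a round dark steel crossbar, 14 mm in diameter, 76 mm long along the carton's y, carried by two 8 mm side rods 60 mm apart from a 7 mm fork plate on the plunger rod. Origin: the crossbar's centre, 55 mm above the bench, at rest at carton x = 80 mm. Behind it the D's opening is 52 mm wide and 28 mm deep (to the rod's end nut); 79 mm from bar to end wall. Axes as the carton's.
- piston_mark (a point): middle of the dark rubber piston (8 mm long, 25 mm diameter) seen in the clear barrel; it moves with the plunger, at rest at carton x = -68 mm
- ring_mark (a point): centre of the black rubber ring (36 mm outside diameter, 4 mm wide) that grips the outside of the barrel as the set mark, 22 to 50 mm along the carton's x from the resting piston. Axes as the carton's.
- oring (a joint): place of the ring along the barrel, m from the piston's resting place (the plunger value at which the piston stands under it); stiff, slides only if pushed hard
- tape_in_box: bystander: roll of thread tape, 52 mm across, 13 mm high, lying in the carton beside the barrel; origin under its centre
- nipple_in_box: bystander: brass double nipple, 50 mm long, 25 mm high, lying in the carton on the other side of the barrel; origin under its centre
- ring_tin: bystander: round tin, 70 mm across, 26 mm high, on the bench at the carton's +y side; origin under its centre
- tee: bystander: steel pipe tee, 56 mm long, 19 mm high, on the bench at the carton's -y side; origin under its centre
- small_gauge: bystander: light dial gauge, 85 mm long, 21 mm high, lying face up on the bench near the carton's gauge end, +y side; origin under its centre

How it is judged:
By the outcome, as a careful person would: the job done as asked, in the order asked, and still so for the second after the job is handed in, while the arm keeps its last pose, push and grip.
It also fails if it takes over 51 s, if anything falls off the work surface, if the arm or the gripper's body presses on something with over 40 N, if the wrist force passes 120 N, or if a joint passes its speed limit or range.

### The arm

A 6-joint arm with a two-finger parallel gripper is mounted at the origin on the work surface; the furniture and walls round the work are solid. World frame = base frame: x ahead of the robot, y to its left, z up, the work surface at z = 0. Lengths are in mm, angles in rad, forces in N, time in s.
With the tool pointing down it reaches from about 250 to 800 mm from the base axis. Payload 8.5 kg.
Tool frame: the origin (TCP) lies at the very end of the fingers, on their centre line; the grasp point (between the pads) lies 19 mm behind it (r.tcp_to_grasp is the distance from the TCP to the grasp point, in mm); z points along the fingers, y is the line along which they close (so a half turn about z gives the same grasp; the last joint's range is limited). The gripper opens to 85 mm and grips with 20 to 120 N. Pads are 22 mm wide; open, the fingers measure 114 mm over their backs; the gripper's body (76 mm by 85 mm) begins 54 mm behind the grasp point. The pads swing forward as they close: fully open they stand 13 mm farther back than shut.
Start: joints at [1.182, 0.238, -0.013, 1.319, 0, 1.571], TCP at [198.998, 485.776, 231.276] pointing down, gripper open.
Joint ranges: [-2.66, 2.66], [-1.03, 1.9], [-1.14, 1.46], [-1.82, 2.27], [-1.45, 1.34], [-3.14, 3.14]. Speed limits (rad/s): [2.22, 2.22, 2.79, 3.14, 3.14, 3.14].

### API

Orientations are given as [roll, pitch, yaw] about the fixed x, y, z axes, in that order (R = Rz(yaw) Ry(pitch) Rx(roll)).
In Python, from plant import telemetry, optics, order, r gives the robot as it stands.
- The arm moves only by the tool step_arm, never from a script. Its argument "commands" is text: rows parted by semicolons, each of 7 numbers parted by spaces: the shift along the world's x, y, z in mm, then the turn, a rotation vector about the world's x, y, z in degrees, then the finger opening in mm, from 0 to 85.4. In form: x y z ax ay az hand; .... A call has exactly 8 rows; each row is the pose to reach, as a shift and turn from the pose commanded when the call began; what a row does not reach only later rows make up. A row lasts 1/10 s, in which the tool goes at most 50 mm and 8.59 degrees, less where a joint would pass 70% of its speed; a pose out of reach is approached as far as the arm can. A call with a gripper value outside its range is refused whole. The fingers move at their own pace and stop on an object; "newtons" is the grip in N (left out, the last holds). Time passes only in rows, so rows that repeat a pose let the fingers close, or fill a call up. It gives the time, the measured TCP pose, the force, the opening and the grip force at its end, in the units of the state.
- telemetry.sense(): the state, without advancing time (a new reading comes with each control period).
- optics.capture(name): name is "side" or "top"; returns the picture (420x560x3 uint8, red, green, blue); there is no depth.
- optics.get_calibration(name): a dict with "fx", "fy", "cx", "cy" (pixels), "extrinsics" (4x4, takes a point from camera to world coordinates). Camera axes: x right, y down, z forward; pixel columns grow to the right and rows downward; lengths in mm; the calibration is good to about 2 mm. A picture is of the moment at which its call begins. get_calibration takes no time and is no camera call.
- order.sign_off(): hands the job in; it is judged then, once.
The state is a dict: "time_s": time; "joint_pos": joint angles; "joint_vel": joint speeds; "joint_efforts": joint torques, N m; "eef_pos": TCP position; "ee_rot": TCP orientation; "ft_force": force on the tool from outside, world axes, zero at the start; "ft_torque": the same for the moment, N m; "gripper_width": finger opening in mm; "grasp_force": force on a finger pad.
Only numpy, scipy, OpenCV 4.12 (cv2) and the standard library are available. Lean on these libraries where they do the work, as an engineer would, in place of code of your own. Each camera call takes 0.05 s, during which the arm holds its last target. There are 200 camera calls.

## Working session

There is one attempt and no reset: what is moved stays moved. The work goes in short steps, Python scripts to look and compute and a tool call to move; the robot and the scene stay as the last step left them, time stands still between calls to the robot, and variables do not carry over. Pictures are saved under pics/ and viewed, at most 10 in all, crops included, and the job is handed in when it is done.

Besides the shell and the picture viewer there is one more tool, called after ">>>" in YAML: its name, and indented under it one key for each argument. step_arm: Moves the arm, as the interface text tells. Its arguments: {"type":"object","properties":{"commands":{"type":"string"},"newtons":{"type":"number"}},"required":["commands"]}

```bash
mkdir -p pics; ls
python3 - <<'E'
from plant import telemetry, optics
import cv2,numpy as np
for n in("side","top"):
    im=optics.capture(n); cv2.imwrite(f"pics/{n}0.png",im[...,::-1])
    c=optics.get_calibration(n); print(n,c["fx"],c["fy"],c["cx"],c["cy"]);print(np.round(c["extrinsics"],3))
print(telemetry.sense())
E
```

```text
pics
side 471.56175072944757 471.56175072944757 273.62663667985146 206.2612234578674
[[-9.67000e-01  1.10000e-01 -2.29000e-01  6.33432e+02]
 [ 2.53000e-01  4.81000e-01 -8.39000e-01  7.60090e+02]
 [ 1.80000e-02 -8.70000e-01 -4.93000e-01  5.38368e+02]
 [ 0.00000e+00  0.00000e+00  0.00000e+00  1.00000e+00]]
top 417.34974582076273 417.34974582076273 278.586888397453 214.25076688289408
[[ 1.00000e-02 -9.98000e-01  6.10000e-02  3.97805e+02]
 [-1.00000e+00 -1.00000e-02 -6.00000e-03  4.10200e+00]
 [ 6.00000e-03 -6.10000e-02 -9.98000e-01  9.24674e+02]
 [ 0.00000e+00  0.00000e+00  0.00000e+00  1.00000e+00]]
{'time_s': 0.1, 'joint_pos': array([ 1.18197626e+00,  2.38728251e-01, -1.41843487e-02,  1.31920627e+00,
        2.85315537e-05,  1.57077771e+00]), 'joint_vel': array([-0.00032119, -0.00152748,  0.00065534, -0.00065099, -0.00076279,
        0.00043   ]), 'joint_efforts': array([ 1.79611536e-03, -5.39719963e+01,  3.46998239e+01,  1.34461941e-02,
        1.19188999e-04, -1.72508783e-05]), 'eef_pos': array([198.87208249, 485.46022704, 230.7323968 ]), 'ee_rot': array([-3.14027011e+00, -2.85561478e-05,  2.75279116e+00]), 'ft_force': array([0.91188327, 0.14694498, 0.46803778]), 'ft_torque': array([0.08692396, 0.04478797, 0.03394325]), 'grasp_force': 0.0, 'gripper_width': 85.42377703075059}
```

View pics/side0.png

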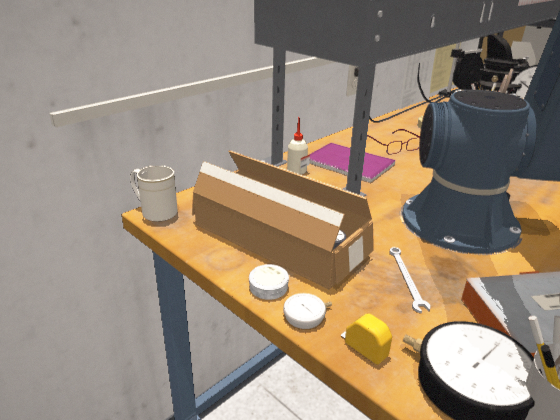

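View pics/top0.png

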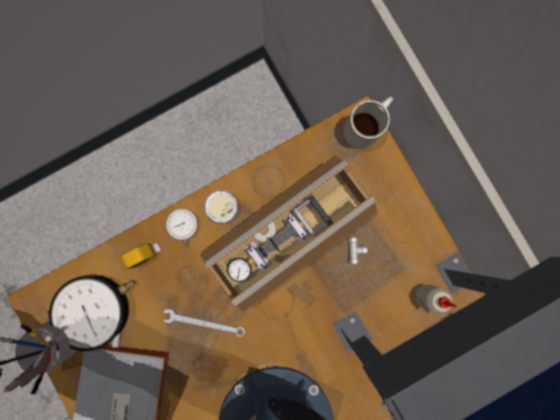

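Run:
```python
import cv2
im=cv2.imread("pics/top0.png")[145:310,195:385]
cv2.imwrite("pics/topc.png",cv2.resize(im,None,fx=4,fy=3.6363,interpolation=cv2.INTER_CUBIC) if 0 else cv2.resize(im,None,fx=3.6,fy=3.6,interpolation=cv2.INTER_CUBIC))
```

```text
(no output)
```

View pics/topc.png

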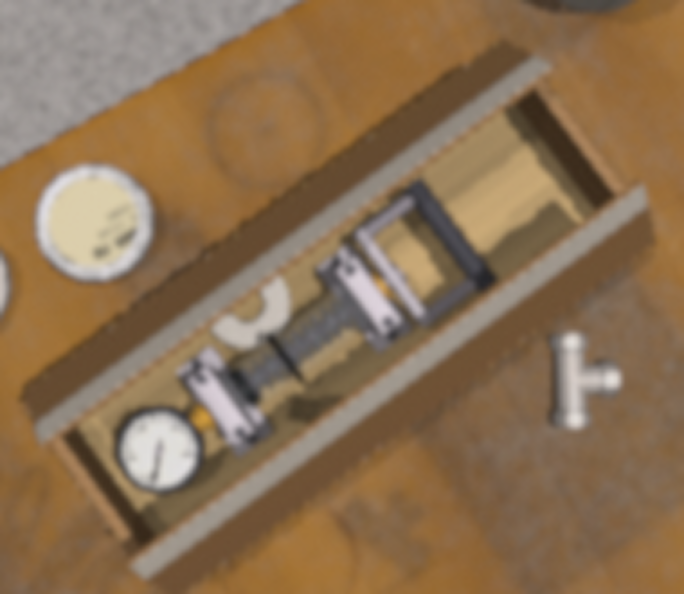

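Top crop (x3.6, offset 195,145): the outer crease corners are near (20,390), (515,40), (160,590) and (655,235). The ring is near (285,358), the piston near (245,385), and the crossbar runs from (415,190) to (485,285). In the side view the shelf's front edge is near (365,65).

```bash
cat > h.py <<'E'
import numpy as np, cv2
from plant import telemetry, optics
def ray(n,u,v):
    c=optics.get_calibration(n); E=np.array(c["extrinsics"])
    d=E[:3,:3]@np.array([(u-c["cx"])/c["fx"],(v-c["cy"])/c["fy"],1.]); return E[:3,3],d
def onz(n,u,v,z):
    o,d=ray(n,u,v); return o+d*(z-o[2])/d[2]
def proj(n,P):
    c=optics.get_calibration(n); E=np.array(c["extrinsics"])
    q=E[:3,:3].T@(np.asarray(P,float)-E[:3,3]); return np.array([c["fx"]*q[0]/q[2]+c["cx"],c["fy"]*q[1]/q[2]+c["cy"]])
def tri(a,b):
    (o1,d1),(o2,d2)=ray("top",*a),ray("side",*b)
    t=np.linalg.lstsq(np.c_[d1,-d2],o2-o1,rcond=None)[0]; p,q=o1+t[0]*d1,o2+t[1]*d2
    return (p+q)/2,np.linalg.norm(p-q)
E
python3 - <<'E'
from h import *
np.set_printoptions(precision=1,suppress=True)
f=lambda x,y,z:onz("top",195+(x-1.3)/3.6,145+(y-1.3)/3.6,z)
C=[f(*p,80) for p in((20,390),(515,40),(160,590),(655,235))]
print(C,np.mean(C,0)); d=C[1]-C[0]+C[3]-C[2]; a=np.arctan2(d[1],d[0]); print("yaw",np.degrees(a),np.linalg.norm(d)/2)
c=np.mean(C,0); 
def loc(P): 
    e=P-c; return np.array([e@[np.cos(a),np.sin(a),0],e@[-np.sin(a),np.cos(a),0]])
for n,p,z in(("ring",(285,358),60),("ringtop",(268,338),55),("piston",(245,385),55),("barL",(415,190),55),("barR",(487,283),55),("gauge",(160,450),40),("tin",(95,222),26),("tee",(578,380),15),("gapL",(45,435),136),("gapL2",(550,65),136),("gapR",(135,570),136),("gapR2",(640,190),136)):
    P=f(*p,z); print(n,P,loc(P))
o,d=ray("side",365,65);print(o,d)
E
```

```text
[array([369.6, 156.3,  80. ]), array([ 570.6, -120.6,   80. ]), array([259.7,  76.3,  80. ]), array([ 460.2, -199.9,   80. ])] [415. -22.  80.]
yaw -54.02097174270459 341.68809144469253
ring [388.7   8.3  60. ] [-40.   -3.5]
ringtop [400.1  18.3  55. ] [-41.4  11.6]
piston [372.9  31.3  55. ] [-67.8  -2.8]
barL [486.9 -66.2  55. ] [78.  32.1]
barR [ 433.2 -108.3   55. ] [ 80.5 -36. ]
gauge [334.1  81.   40. ] [-130.8   -5. ]
tin [468.5 123.2  26. ] [-86.1 128.6]
tee [ 376.7 -168.6   15. ] [  96.1 -117.1]
gapL [348.2 132.7 136. ] [-164.4   36.8]
gapL2 [ 545.9 -130.9  136. ] [165.1  41.9]
gapR [279.   84.6 136. ] [-166.2  -47.4]
gapR2 [ 479.8 -178.5  136. ] [164.7 -39.5]
[633.4 760.1 538.4] [-0.4 -0.9 -0.2]
```

>>> step_arm:
  commands: "13 -32 0 0 0 -7.6 0; 27 -64 0 0 0 -15.2 0; 40 -96 0 0 0 -22.8 0; 53 -128 0 0 0 -30.4 0; 67 -160 0 0 0 -38 0; 80 -191 0 0 0 -45.6 0; 94 -223 0 0 0 -53.2 0; 107 -255 0 0 0 -60.8 0"
  newtons: 40

```text
time_s: 0.9
eef_pos: [306.2, 229.4, 231.1]
ee_rot: [-3.141, 0.0, 1.686]
ft_force: [0.2, 0.7, 0.1]
gripper_width: -0.0
grasp_force: 0.0
```

>>> step_arm:
  commands: "13 -32 0 0 0 -7.6 0; 27 -64 0 0 0 -15.2 0; 40 -96 0 0 0 -22.8 0; 53 -128 0 0 0 -30.4 0; 67 -160 0 0 0 -38 0; 80 -191 0 0 0 -45.6 0; 94 -223 0 0 0 -53.2 0; 107 -254 0 0 0 -60.8 0"

```text
time_s: 1.7
eef_pos: [413.2, -24.7, 231.1]
ee_rot: [-3.141, 0.0, 0.625]
ft_force: [0.8, 0.5, 0.4]
gripper_width: -0.1
grasp_force: 0.0
```

>>> step_arm:
  commands: "0 0 -32 0 0 0 0; 0 0 -64 0 0 0 0; 0 0 -96 0 0 0 0; 0 0 -126 0 0 0 0; 12 9 -126 0 0 0 0; 24 18 -126 0 0 0 0; 36 26 -126 0 0 0 0; 49 35 -126 0 0 0 0"

```text
time_s: 2.5
eef_pos: [464.9, 13.1, 107.7]
ee_rot: [3.14, -0.004, 0.631]
ft_force: [-0.8, -1.0, -1.1]
gripper_width: -0.1
grasp_force: 0.5
```

>>> step_arm:
  commands: "15 11 0 0 0 0 0; 30 22 0 0 0 0 0; 45 33 0 0 0 0 0; 50 36 -8 0 0 0 0; 51 37 -16 0 0 0 0; 52 38 -25 0 0 0 0; 52 38 5 0 0 0 0; 48 35 50 0 0 0 0"

```text
time_s: 3.3
eef_pos: [507.7, 46.4, 153.1]
ee_rot: [-3.138, 0.006, 0.63]
ft_force: [2.0, 0.1, 0.0]
gripper_width: 0.0
grasp_force: 0.0
```

>>> step_arm:
  commands: "-30 -22 0 0 0 0 0; -62 -45 0 0 0 0 0; -95 -68 0 0 0 0 0; -95 -68 -25 0 0 0 0; -95 -68 -50 0 0 0 0; -107 -77 -50 0 0 0 0; -119 -86 -50 0 0 0 0; -131 -95 -50 0 0 0 0"

```text
time_s: 4.1
eef_pos: [378.4, -48.8, 106.1]
ee_rot: [3.141, -0.001, 0.631]
ft_force: [1.5, 8.9, 29.0]
gripper_width: 0.3
grasp_force: 0.5
```

>>> step_arm:
  commands: "-14 -10 0 0 0 0 0; -28 -20 0 0 0 0 0; -43 -31 0 0 0 0 0; -56 -41 0 0 0 0 0; -60 -44 -8 0 0 0 0; -60 -44 -18 0 0 0 0; -60 -44 -28 0 0 0 0; -60 -44 10 0 0 0 0"

```text
time_s: 4.9
eef_pos: [315.8, -91.5, 111.9]
ee_rot: [-3.135, 0.005, 0.63]
ft_force: [1.2, -0.2, 0.8]
gripper_width: -0.4
grasp_force: 0.0
```

>>> step_arm:
  commands: "0 0 40 0 0 0 0; 0 0 80 0 0 0 0; 20 14 110 0 0 0 0; 40 28 110 0 0 0 0; 60 43 110 0 0 0 0; 40 57 110 0 0 0 0; 20 71 110 0 0 0 0; 0 85 110 0 0 0 0"

```text
time_s: 5.7
eef_pos: [318.4, -6.8, 225.0]
ee_rot: [-3.141, 0.0, 0.63]
ft_force: [0.5, -0.5, 0.9]
gripper_width: 0.2
grasp_force: 0.0
```

Run:
```python
from h import *
A=optics.capture("top")[...,::-1]; B=optics.capture("side")[...,::-1]
cv2.imwrite("pics/t1.png",A);cv2.imwrite("pics/s1.png",B)
a=cv2.resize(A[145:325,185:390],None,fx=2.9,fy=2.9,interpolation=3)[:,:]
b=cv2.resize(B[130:310,170:390],None,fx=2.7,fy=2.7,interpolation=3)
a=cv2.resize(A[150:310,205:385],(400,356),interpolation=3); b=cv2.resize(B[140:300,180:380],(400,320),interpolation=3)
o=np.zeros((356,800,3),np.uint8);o[:,:400]=a;o[:320,400:]=b
cv2.imwrite("pics/c1.png",o)
```

```text
(no output)
```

View pics/c1.png

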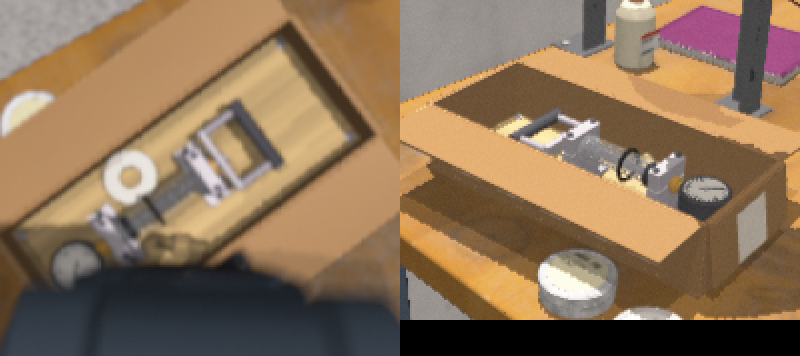

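Both flaps lie folded out past horizontal. The handle's bar is at about (256,130) in the left panel, which is top pixel (320,208). The ring shows at (150,210) left and (628,165) right. Next I measure profiles along the axis.

```bash
cat >> h.py <<'E'
C0=np.array([413.4,-23.2,0]); AY=np.radians(-54.0)
def W(x,y,z): return C0+[x*np.cos(AY)-y*np.sin(AY),x*np.sin(AY)+y*np.cos(AY),z]
def strip(n,im,xs,ys,z=55):
    m=np.array([[proj(n,W(x,y,z)) for x in xs] for y in ys],np.float32)
    return cv2.remap(np.ascontiguousarray(im),m[...,0],m[...,1],cv2.INTER_CUBIC)
E
python3 - <<'E'
from h import *
np.set_printoptions(linewidth=200,suppress=True,precision=1)
A=cv2.imread("pics/t1.png");B=cv2.imread("pics/s1.png")
xs=np.arange(-90,120,.5);ys=np.arange(-50,50.,1)
a=strip("top",A,xs,ys);b=strip("side",B,xs,ys)
big=np.vstack([cv2.resize(a[::-1],(800,290)),cv2.resize(b[::-1],(800,290))]);cv2.imwrite("pics/st1.png",big)
g=lambda im,y0,y1:cv2.cvtColor(im,6)[(ys>=y0)&(ys<=y1)].mean(0)[::4].astype(int)
print(xs[::4][:60]);print(g(a,-6,6)[:60]);print(g(a,-20,20)[60:])
E
```

```text
Traceback (most recent call last):
  File "h.py", line 18, in strip
    m=np.array([[proj(n,W(x,y,z)) for x in xs] for y in ys],np.float32)
                 ~~~~^^^^^^^^^^^^
  File "h.py", line 9, in proj
    c=optics.get_calibration(n); E=np.array(c["extrinsics"])
ValueError: time passes only in moves, steps and waits
```

View pics/st1.png

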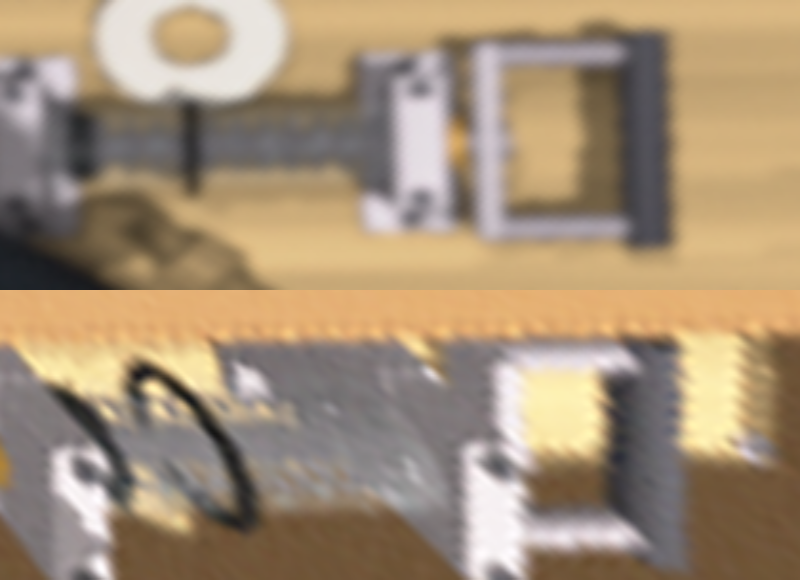

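>>> step_arm:
  commands: "36 -20 0 0 0 0 30; 72 -40 0 0 0 0 30; 108 -60 0 0 0 0 30; 143 -80 0 0 0 0 30; 143 -80 -25 0 0 0 30; 143 -80 -50 0 0 0 30; 143 -80 -75 0 0 0 30; 143 -80 -75 0 0 0 30"

```text
time_s: 6.6
eef_pos: [460.5, -87.4, 147.4]
ee_rot: [-3.138, 0.003, 0.63]
ft_force: [-0.3, 0.1, 1.2]
gripper_width: 30.1
grasp_force: 0.0
```

Run:
```python
from h import *
print(telemetry.sense()["eef_pos"])
B=optics.capture("side")[...,::-1]; cv2.imwrite("pics/s2.png",B)
A=optics.capture("top")[...,::-1]; cv2.imwrite("pics/t2.png",A)
o=np.zeros((400,800,3),np.uint8);o[:,:400]=cv2.resize(A[150:270,250:370],(400,400),interpolation=3);o[:,400:]=cv2.resize(B[100:260,190:350],(400,400),interpolation=3)
cv2.imwrite("pics/c2.png",o)
```

```text
[460.48760935 -87.4300877  147.42816116]
```

View pics/c2.png

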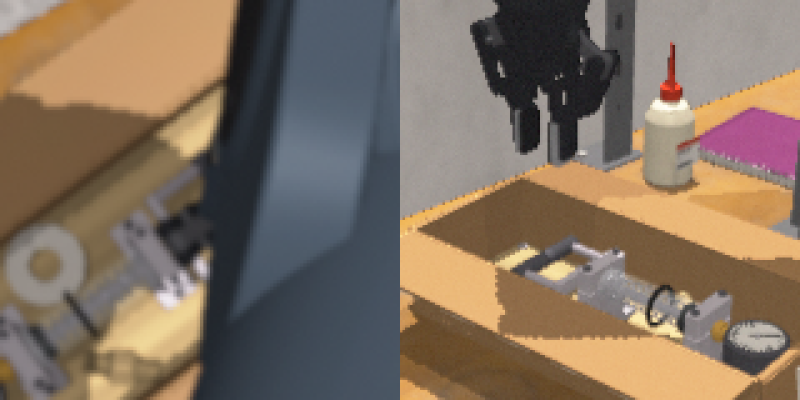

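Left panel: the arm covers the handle. Right panel: the finger tips are at (525,150) and (563,155) over the D-handle, whose bar is near (545,255). I go down straddling the bar, watching the force.

>>> step_arm:
  commands: "0 0 -20 0 0 0 30; 0 0 -40 0 0 0 30; 0 0 -55 0 0 0 30; 0 0 -70 0 0 0 30; 0 0 -82 0 0 0 30; 0 0 -92 0 0 0 30; 0 0 -102 0 0 0 30; 0 0 -112 0 0 0 30"

```text
time_s: 7.5
eef_pos: [462.8, -87.4, 38.4]
ee_rot: [3.141, -0.001, 0.63]
ft_force: [-0.3, 0.6, -0.0]
gripper_width: 30.0
grasp_force: 0.0
```

>>> step_arm:
  commands: "0 0 0 0 0 0 20; 0 0 0 0 0 0 10; 0 0 0 0 0 0 5; 0 0 0 0 0 0 5; 0 0 0 0 0 0 5; 0 0 0 0 0 0 5; 0 0 0 0 0 0 5; 0 0 0 0 0 0 5"
  newtons: 60

```text
time_s: 8.3
eef_pos: [461.7, -87.2, 38.2]
ee_rot: [-3.141, 0.0, 0.631]
ft_force: [-1.1, 0.3, -8.1]
gripper_width: 12.1
grasp_force: 58.4
```

>>> step_arm:
  commands: "1.5 -2 0 0 0 0 5; 3 -4 0 0 0 0 5; 4.5 -6 0 0 0 0 5; 6 -8 0 0 0 0 5; 7.5 -10 0 0 0 0 5; 9 -12.5 0 0 0 0 5; 11 -15 0 0 0 0 5; 11 -15 0 0 0 0 5"

```text
time_s: 9.1
eef_pos: [473.1, -102.3, 38.2]
ee_rot: [-3.141, -0.0, 0.63]
ft_force: [-3.6, 4.0, -7.0]
gripper_width: 11.7
grasp_force: 58.5
```

```bash
python3 - <<'E'
from h import *
s=telemetry.sense(); print(s["eef_pos"],s["ft_force"],s["gripper_width"])
for n in("side","top"): cv2.imwrite(f"pics/{n[0]}3.png",optics.capture(n)[...,::-1])
o=np.zeros((400,800,3),np.uint8);A=cv2.imread("pics/t3.png");B=cv2.imread("pics/s3.png")
o[:,:400]=cv2.resize(A[195:275,235:315],(400,400),interpolation=3);o[:,400:]=cv2.resize(B[190:260,260:330],(400,400),interpolation=3)
cv2.imwrite("pics/c3.png",o)
E
python3 m.py 3
```

```text
[ 473.07817831 -102.26636963   38.17642333] [-3.60836615  4.04611072 -7.0361411 ] 11.698204542538459
top -80..0 step1 [117 113 111 113 118 123 126 127 126 124 121 120 120 121 122 123 123 123 122 121 121 121 121 122 120 116 107  94  80  68  60  57  58  64  72  80  83  80  70  59  55  62  76  92 102 109 112 113 114
 114 113 113 113 113 113 113 112 112 112 111 110 110 110 111 112 112 113 113 112 112 111 111 110 110 111 111 112 112 112 111]
top 60..100 [62 60 58 56 53 50 49 48 47 47 47 47 46 46 45 44 43 42 41 41 40 40 40 40 40 40 40 41 41 42 42 43 44 44 45 46 47 48 49 50]
side [124 125 126 127 126 126 126 127 128 126 123 122 123 124 125 125 123 115 103  88  74  62  53  49  49  49  50  49  50  50  50  48  47  48  50  53  58  69  84  99 112 118 114 102  85  71  62  61  69
  84 104 121 131 135 138 144 148 147 144 142 143 143 142 140 140 143 147 147 142 135 131 130 131 132 132 131 130 130 132 134]
```

View pics/c3.png

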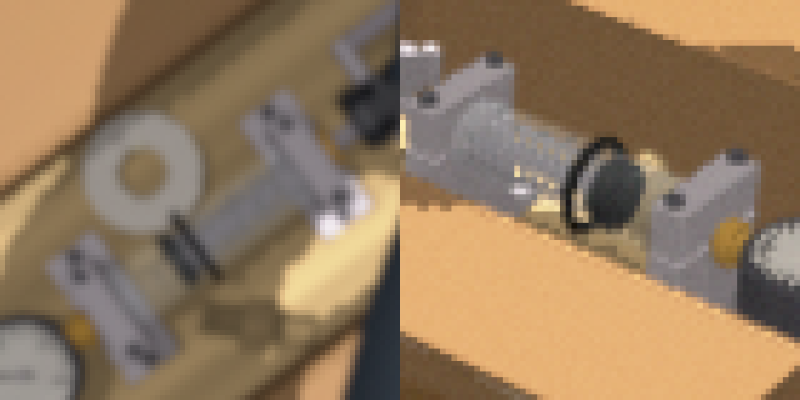

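Left panel: the piston band is at about (180,257), just short of the ring at (197,247). Right panel: the piston disc at (612,190) is on the gauge side of the ring at (590,185). About 8.5 mm remains, so I advance most of it.

>>> step_arm:
  commands: "0.6 -0.8 0 0 0 0 5; 1.2 -1.6 0 0 0 0 5; 1.8 -2.4 0 0 0 0 5; 2.4 -3.2 0 0 0 0 5; 2.9 -4 0 0 0 0 5; 3.4 -4.7 0 0 0 0 5; 3.8 -5.2 0 0 0 0 5; 3.8 -5.2 0 0 0 0 5"

```text
time_s: 10.0
eef_pos: [476.5, -106.9, 38.2]
ee_rot: [-3.14, -0.0, 0.631]
ft_force: [-2.5, 4.9, -8.4]
gripper_width: 11.8
grasp_force: 58.5
```

```bash
python3 - <<'E'
from h import *
s=telemetry.sense(); print(s["eef_pos"],s["ft_force"],s["gripper_width"])
for n in("side","top"): cv2.imwrite(f"pics/{n[0]}4.png",optics.capture(n)[...,::-1])
o=np.zeros((400,800,3),np.uint8);A=cv2.imread("pics/t4.png");B=cv2.imread("pics/s4.png")
o[:,:400]=cv2.resize(A[210:250,255:295],(400,400),interpolation=3);o[:,400:]=cv2.resize(B[200:240,275:315],(400,400),interpolation=3)
cv2.imwrite("pics/c4.png",o)
E
python3 m.py 4
```

```text
[ 476.5448262  -106.90170239   38.16654636] [-2.48759784  4.89400866 -8.44246795] 11.767612984205048
top -80..0 step1 [118 112 111 113 118 123 127 128 127 124 121 120 120 121 121 122 123 123 123 122 121 121 121 122 123 123 123 123 122 121 117 111 103  92  79  65  53  44  37  37  45  61  78  94 104 110 112 113 112
 112 111 111 111 111 111 112 112 112 113 112 112 112 113 113 113 113 112 112 111 111 110 110 110 110 111 111 112 112 112 111]
top 60..100 [63 62 62 63 64 66 67 66 64 61 58 54 51 48 46 45 45 45 45 45 46 46 45 44 43 43 41 41 40 40 40 40 39 39 40 40 40 40 40 40]
side [122 122 123 124 124 124 125 127 128 125 122 120 120 121 122 123 122 123 126 132 140 148 151 143 125 100  77  60  50  47  48  49  49  49  51  51  50  50  50  50  50  48  46  43  42  41  42  50  65
  83  99 110 119 125 128 129 130 132 135 139 139 137 137 139 139 135 130 127 127 128 129 128 127 126 125 125 127 128 129 129]
```

View pics/c4.png

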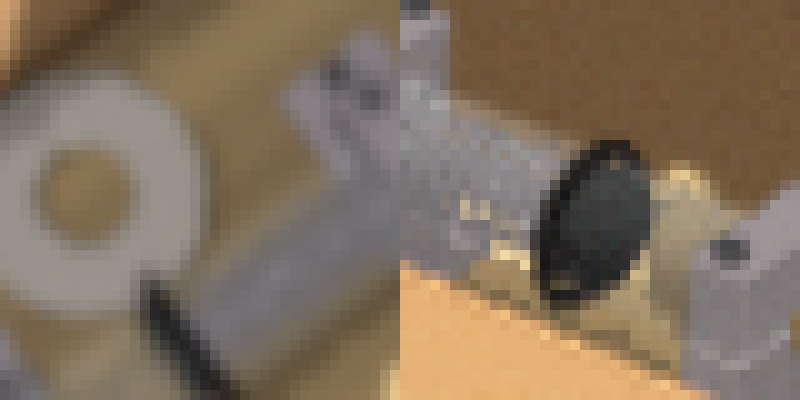

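Left panel: the piston is merging with the ring at (185,335). Right panel: the disc is nearly inside the ring, still a little on the gauge side. About 2.2 mm remains, so I advance 1.6.

>>> step_arm:
  commands: "0.2 -0.3 0 0 0 0 5; 0.4 -0.6 0 0 0 0 5; 0.6 -0.9 0 0 0 0 5; 0.8 -1.1 0 0 0 0 5; 0.9 -1.3 0 0 0 0 5; 0.9 -1.3 0 0 0 0 5; 0.9 -1.3 0 0 0 0 5; 0.9 -1.3 0 0 0 0 5"

```text
time_s: 10.9
eef_pos: [477.4, -108.0, 38.2]
ee_rot: [-3.14, -0.0, 0.631]
ft_force: [-2.8, 7.8, -6.5]
gripper_width: 11.8
grasp_force: 58.5
```

```bash
python3 - <<'E'
from h import *
s=telemetry.sense(); print(s["eef_pos"],s["ft_force"],s["gripper_width"])
for n in("side","top"): cv2.imwrite(f"pics/{n[0]}5.png",optics.capture(n)[...,::-1])
E
python3 m.py 5
```

```text
[ 477.39852643 -108.03182749   38.16951073] [-2.78624168  7.76254804 -6.51046499] 11.81174291757397
top -80..0 step1 [117 113 111 113 119 123 127 128 126 124 121 120 120 121 122 123 123 123 122 122 121 121 121 122 123 123 123 122 121 120 119 118 115 109  98  84  69  53  41  35  41  55  73  89 102 110 113 114 114
 113 112 111 111 111 111 111 111 111 111 111 110 110 110 110 111 112 114 116 117 116 114 111 110 110 111 112 113 113 112 111]
top 60..100 [62 61 60 61 62 64 66 67 67 66 64 60 57 54 51 48 46 45 44 44 45 45 46 46 46 45 44 43 41 40 40 39 39 39 40 40 40 40 40 40]
side [123 123 125 125 124 124 125 127 127 125 122 121 121 122 122 123 123 124 125 127 134 146 163 177 178 164 137 105  76  57  50  48  47  48  49  49  47  47  48  48  48  47  46  44  44  45  50  59  70
  82  95 108 120 126 128 129 128 128 128 127 127 127 128 129 129 128 127 128 129 130 129 128 128 128 127 126 126 129 130 128]
```

>>> step_arm:
  commands: "0.2 -0.2 0 0 0 0 5; 0.3 -0.4 0 0 0 0 5; 0.4 -0.6 0 0 0 0 5; 0.6 -0.8 0 0 0 0 5; 0.6 -0.8 0 0 0 0 5; 0.6 -0.8 0 0 0 0 5; 0.6 -0.8 0 0 0 0 5; 0.6 -0.8 0 0 0 0 5"

```text
time_s: 11.8
eef_pos: [478.0, -108.8, 38.2]
ee_rot: [-3.14, -0.0, 0.631]
ft_force: [-2.3, 7.5, -6.8]
gripper_width: 11.6
grasp_force: 58.5
```

```bash
python3 - <<'E'
from h import *
s=telemetry.sense(); print(s["eef_pos"],s["ft_force"],s["gripper_width"])
for n in("side","top"): cv2.imwrite(f"pics/{n[0]}6.png",optics.capture(n)[...,::-1])
xs=np.arange(-65,-15,.25);ys=np.arange(-20,20,.25)
R=[]
for k in"56":
    R.append(np.vstack([cv2.resize(strip(n,cv2.imread(f"pics/{n[0]}{k}.png"),xs,ys)[::-1],(400,280)) for n in("top","side")]))
cv2.imwrite("pics/c6.png",np.hstack(R))
E
python3 m.py 6
```

```text
[ 477.99988084 -108.80079879   38.18553825] [-2.32896437  7.45371463 -6.75055574] 11.63239717658309
top -80..0 step1 [117 113 111 114 118 123 127 128 126 124 121 120 120 121 122 123 123 123 122 121 121 121 121 122 123 123 123 122 121 121 120 119 118 115 108  97  82  65  48  36  34  43  59  77  92 103 110 113 114
 114 113 112 111 111 112 112 112 112 112 110 110 109 109 110 110 111 112 112 112 112 112 112 112 113 113 113 114 113 112 111]
top 60..100 [59 58 57 59 61 63 65 66 67 68 67 66 63 60 56 52 50 47 45 45 45 45 46 46 46 46 45 44 43 42 41 40 40 40 39 39 40 40 40 40]
side [123 123 124 125 125 126 126 127 127 124 121 119 121 123 125 124 123 122 123 126 133 145 160 173 179 177 163 136 106  80  62  52  49  49  50  51  49  48  47  48  48  47  44  42  42  44  50  61  75
  89 101 112 122 128 130 131 133 134 134 134 133 132 130 128 128 129 130 128 127 126 126 127 128 129 130 131 131 132 133 135]
```

View pics/c6.png

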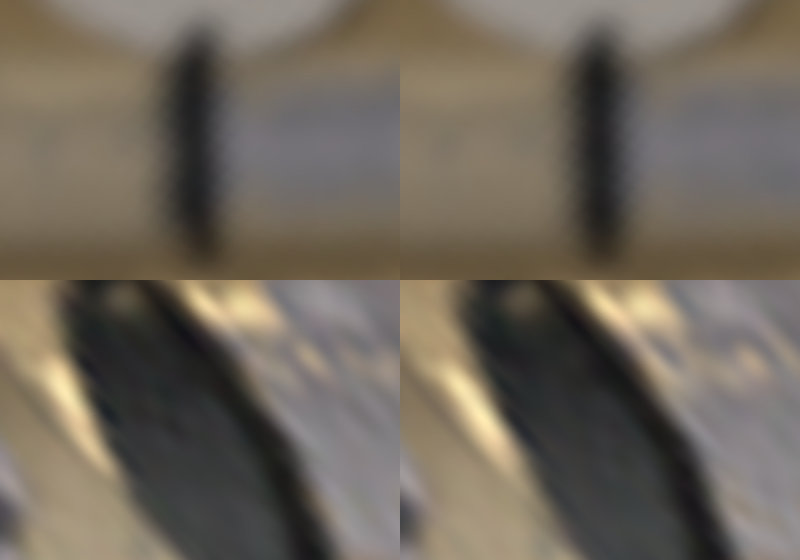

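The top strips are the upper row, newest on the right. The dark piston band spans cols 567–633 and the ring ends are centred near col 600, so it is nearly symmetric with about 0.5 mm left. I make one last nudge and check that it holds steady.

>>> step_arm:
  commands: "0.1 -0.1 0 0 0 0 5; 0.2 -0.3 0 0 0 0 5; 0.2 -0.3 0 0 0 0 5; 0.2 -0.3 0 0 0 0 5; 0.2 -0.3 0 0 0 0 5; 0.2 -0.3 0 0 0 0 5; 0.2 -0.3 0 0 0 0 5; 0.2 -0.3 0 0 0 0 5"

```text
time_s: 12.7
eef_pos: [478.2, -109.1, 38.2]
ee_rot: [-3.14, -0.0, 0.631]
ft_force: [-3.0, 7.6, -7.0]
gripper_width: 11.8
grasp_force: 58.5
```

```bash
python3 - <<'E'
from h import *
s=telemetry.sense(); print(s["eef_pos"],s["ft_force"],s["gripper_width"])
for n in("side","top"): cv2.imwrite(f"pics/{n[0]}7.png",optics.capture(n)[...,::-1])
E
python3 m.py 7 | head -3
```

```text
[ 478.17967495 -109.06558947   38.1640952 ] [-3.0186198   7.58849067 -7.01922576] 11.814920355291724
top -80..0 step1 [117 113 111 114 118 123 127 128 126 124 121 120 120 121 122 123 123 123 123 122 121 121 121 122 123 123 123 122 122 121 120 120 119 117 111 101  86  69  51  37  33  40  55  72  88 100 108 112 114
 113 112 112 111 111 111 111 111 112 111 110 110 109 109 110 111 112 113 113 112 111 110 110 110 110 110 111 111 111 111 110]
top 60..100 [60 59 59 59 61 63 65 66 68 68 68 67 65 62 58 54 51 48 46 45 45 45 46 46 46 46 45 44 44 42 41 41 40 40 39 39 40 40 40 40]
```

```bash
python3 -c "
from plant import order
print(order.sign_off())"
```

```text
the job is handed in; nothing more can be done
None
```

Job handed in: both flaps are folded out past horizontal, and the plunger is drawn until the piston sits under the ring, within about half a millimetre by the top camera. It came up from the gauge side only, and the gripper still holds it.

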